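# Unlatch and open the camera chest at the microscope bench

### The arm

A 7-joint arm with a two-finger parallel gripper is mounted at the origin on the work surface. World frame = base frame: x ahead of the robot, y to its left, z up, the work surface at z = 0. Lengths are in m, angles in rad, forces in N, time in s.
With the tool pointing down it reaches from about 0.35 to 0.9 m from the base axis. Payload 7.2 kg.
Tool frame: the origin (TCP) lies midway between the tips of the shut fingers; the grasp point (between the pads) lies 19 mm behind it (arm.grip_point_offset is the distance from the TCP to the grasp point, in m); z points along the fingers, y is the line along which they close (so a half turn about z gives the same grasp; the last joint's range is limited). The gripper opens to 88 mm and grips with 3 to 60 N. Pads are 20 mm wide; open, the fingers measure 115 mm over their backs; the gripper's body (75 mm by 178 mm) begins 61 mm behind the grasp point.
Start: joints at [-1.37, 0.411, -0.013, 1.596, 0.006, 1.134, -0.082], TCP at [0.166, 0.603, 0.184] pointing down, gripper open.
Joint ranges: [-2.95, 2.95], [-0.29, 1.99], [-1.47, 1.44], [0.14, 2.54], [-1.03, 4.17], [0.13, 1.85], [-2.86, 2.86]. Speed limits (rad/s): [2.39, 2.39, 3.01, 3.01, 3.14, 3.14, 3.14].

### API

Orientations are given as a unit quaternion [w, x, y, z].
In Python, from station import arm gives the robot as it stands.
- The arm moves only by the shell command python3 -m crank 'ROWS' [FORCE]. ROWS is JSON, a list of rows, each a list of 3 entries, a list of its own where there are three numbers: the shift along the tool's x, y, z in mm, then the turn about the tool's z in degrees, then the closure, from 0 (fully open) to 1 (shut). A call has exactly 8 rows; each row is the pose to reach, as a shift and turn from the pose commanded when the call began, along the tool's axes at that moment; what a row does not reach only later rows make up. A row lasts 1/8 s, in which the tool goes at most 62.5 mm and 10.7 degrees, less where a joint would pass 70% of its speed; a pose out of reach is approached as far as the arm can. A call with a gripper value outside its range is refused whole. The fingers move at their own pace and stop on an object; FORCE is the grip in N (left out, the last holds). Time passes only in rows, so rows that repeat a pose let the fingers close, or fill a call up. It gives the time, the measured TCP pose, the force, the opening and the grip force at its end, in the units of the state.
- arm.sense(): the state, without advancing time (a new reading comes with each control period).
- arm.grab_frame(name): name is "scene" or "top" or "wrist"; returns the picture (400x640x3 uint8, red, green, blue); there is no depth.
- arm.calibration(name): a dict with "vfov" (degrees; the focal length in pixels is half the picture's height over the tangent of half this angle, whatever the lens; pixels are square), "cx", "cy" (the principal point, pixels), "R" (3x3) and "t" (3): a world point X has camera coordinates R X + t; the wrist camera has in their place "hand_eye" (4x4, takes a point from camera to tool coordinates, whose origin is the TCP and whose axes are the flange's). Camera axes: x right, y down, z forward; pixel columns grow to the right and rows downward; lengths in m; the calibration is good to about 2 mm. A picture is of the moment at which its call begins: read the wrist's pose just before it. calibration takes no time and is no camera call.
- arm.finish_job(): hands the job in; it is judged then, once.
The state is a dict: "time_s": time; "joint_pos": joint angles; "dq": joint speeds; "effort": joint torques, N m; "tcp_pos": TCP position; "tcp_rot": TCP orientation; "ft_force": force on the tool from outside, world axes, zero at the start; "torque": the same for the moment, N m; "width": finger opening in m; "grip_force": force on a finger pad.
Only numpy, scipy, OpenCV 4.12 (cv2) and the standard library are available. Lean on these libraries where they do the work, as an engineer would, in place of code of your own. Each camera call takes 0.05 s, during which the arm holds its last target. There are 200 camera calls.

### The job

Open the aluminium field chest so that the camera kit can be unpacked: push the red button so that the T-handle pops out of the lid, turn the handle a quarter turn clockwise to unlatch it, then ease the lid up by the handle until its spring hinges take it, let go and let them carry it fully open. Leave the jar and the slide box where they stand.

Things in the scene. Friction and masses are not known exactly. Their poses are not given: they have to be found in the camera images.
- chest: aluminium field chest, fixed to the bench, 280 mm deep (x), 400 wide (y), 140 tall, plus a lid whose flat top is 168 mm above the bench. Origin: centre of the underside. x points from the front (latch side, towards the robot) to the rear (hinge side), y along the front, z up. On the lid near the front: T-handle axis at chest (-85, 0) mm, red button at chest (-85, +70) mm.
- button_top (a point): centre of the flat top of the red round push button (22 mm across), which stands 7 mm proud of the latch plate and moves straight down. It needs about 3 N to let the handle go and about 4 N at full depth; it springs back up.
- button_in (a joint): how far the button is pushed in, m: 0 out, 0.006 fully in. From about 0.004 m the catch lets the T-handle go. Let the button up again whenever you like: the handle stays out.
- handle_grip (a point): middle of the steel T-handle's cross-bar, on its turning axis. The bar is 80 mm long (this point's y), 13 thick (x), 15 high (z). At first it lies in its slot parallel to the chest's front, top flush with the latch plate, and cannot be gripped or turned. Popped out it stands on a 14 mm stem, underside 19 mm and top 34 mm above the plate, its middle 197 mm above the bench.
- handle_out (a joint): how far the T-handle has popped out, m: 0 home in its slot, 0.034 fully out. A spring pushes it out with 5 to 7 N; it can be pushed back in only while its turn is 0.
- handle_turn (a joint): turn of the T-handle about its upright axis, rad: 0 latched, grows clockwise seen from above, stop at 1.571 (a quarter turn). The latch bolt is clear of its catch from about 1.25. It turns only while popped out, with light friction (0.1 N m), and stays where it is left.
- lid_hinge (a point): middle of the lid's hinge line at the chest's rear edge, 142 mm above the bench; the hinge runs along the chest's y axis. The middle of the popped-out bar is 225 mm in front of it and 55 mm above it when the lid is shut. The y axis of this point is the hinge line.
- lid_front (a point): middle of the lid's top front edge, 282 mm in front of the hinge. The black latch plate lies on the lid round handle and button: 48 mm deep, 144 mm long (chest y -52 to +92 mm), its top 170.5 mm above the bench. Four low ribs, 3 mm high, run over the lid behind the plate.
- lid (a joint): opening of the lid, rad: 0 shut, stop at 1.30 (75 degrees, fully open); the front edge rises and swings up and away from the robot. Damped spring (lift-assist) hinges nearly balance it: below about 0.3 rad it sinks shut again and takes 1 to 3 N at the handle to lift; above it they raise it by themselves, slowly at first (0.1 to 0.2 rad/s at 0.5 rad), to the stop.
- jar: specimen jar with a white cap, 68 mm across, 95 mm tall, loose, origin at the centre of its underside; a bystander.
- slidebox: blue slide box, 85 x 100 x 34 mm, loose, origin at the centre of its underside; a bystander.

How it is judged:
On the way, in this order (a step that is already met when the one before it is completed fails the run):
1. the button is pushed and the T-handle has popped out of its slot (value of joint handle_out above 0.029 m), for 0.2 s.
2. the T-handle, still out, is turned clockwise until the bolt is clear, the lid still down (value of joint handle_turn above 1.25 rad and value of joint handle_out above 0.02 m and value of joint lid below 0.06 rad), for 0.1 s.
At the end, for the whole second after the job is handed in: the lid stands fully open (over 1.2 rad of its 1.30) and still; the jar and the slide box stand within 20 mm of where they were (value of joint lid above 1.2 rad and velocity of joint lid between -0.1 and 0.1 rad/s and distance of each of jar, slidebox from where it was at the start of the episode below 0.02 m); the robot touches nothing.
It fails at once if a bystander (jar or slide box) is pushed more than 20 mm or tipped (distance of any of jar, slidebox from where it was at the start of the episode above 0.02 m or angle between any of jar, slidebox's own z axis and vertical above 0.3 rad).
It fails at once if the lid is flung (faster than 3 rad/s) (velocity of joint lid above 3 rad/s or velocity of joint lid below -3 rad/s).
It also fails if it takes over 48 s, if anything falls off the work surface, if the arm or the gripper's body presses on something with over 40 N, if the wrist force passes 120 N, or if a joint passes its speed limit or range.

## Working session

There is one attempt and no reset: what is moved stays moved. The work goes in short steps, Python scripts to look and compute and a shell command to move; the robot and the scene stay as the last step left them, time stands still between calls to the robot, and variables do not carry over. Pictures are saved under pics/ and viewed, at most 13 in all, crops included, and the job is handed in when it is done.

```bash
mkdir -p pics; ls
python3 - <<'E'
from station import arm
import cv2,numpy as np
s=arm.sense();print({k:np.round(v,3).tolist() for k,v in s.items()})
for n in("top","scene"):
    cv2.imwrite(f"pics/{n}1.png",arm.grab_frame(n)[:,:,::-1]);print(arm.calibration(n))
print(arm.calibration("wrist"),arm.grip_point_offset)
E
```

```text
pics
{'time_s': 0.0, 'joint_pos': [-1.37, 0.412, -0.013, 1.597, 0.006, 1.134, -0.082], 'dq': [-0.0, -0.001, -0.001, 0.0, 0.001, 0.002, -0.001], 'effort': [0.001, -58.794, 0.642, -29.108, -0.054, 0.018, 0.0], 'tcp_pos': [0.166, 0.602, 0.183], 'tcp_rot': [-0.0, 0.134, 0.991, -0.001], 'ft_force': [-0.746, 0.403, -0.505], 'torque': [-0.021, -0.025, -0.002], 'grip_force': 0.0, 'width': 0.088}
{'vfov': 48.45793858611782, 'cx': 315.514938885511, 'cy': 203.69675245805928, 'R': array([[-0.01262521, -0.99957452, -0.02629413],
       [-0.98840206,  0.0164553 , -0.15096555],
       [ 0.151334  ,  0.0240832 , -0.98818926]]), 't': array([0.04530485, 0.59243481, 1.2145409 ])}
{'vfov': 57.739885700731904, 'cx': 319.7020567561773, 'cy': 205.79238036236757, 'R': array([[ 0.63782825,  0.77017734, -0.00140933],
       [ 0.50533662, -0.41987789, -0.75388159],
       [-0.58121427,  0.48013479, -0.6570088 ]]), 't': array([-0.41790893, -0.20461658,  1.36847985])}
{'vfov': 59.61315836002968, 'cx': 323.33328043319426, 'cy': 200.9391032936812, 'hand_eye': array([[ 7.82725107e-04, -9.56767236e-01, -2.90853645e-01,
         7.95591356e-02],
       [ 9.99999525e-01,  5.80110785e-04,  7.82846447e-04,
         7.28773455e-04],
       [-5.80274495e-04, -2.90854120e-01,  9.56767236e-01,
        -1.98908987e-01],
       [ 0.00000000e+00,  0.00000000e+00,  0.00000000e+00,
         1.00000000e+00]])} 0.0187
```

View pics/top1.png

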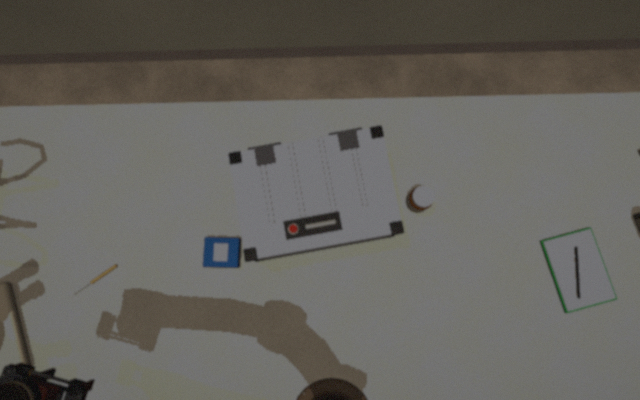

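View pics/scene1.png

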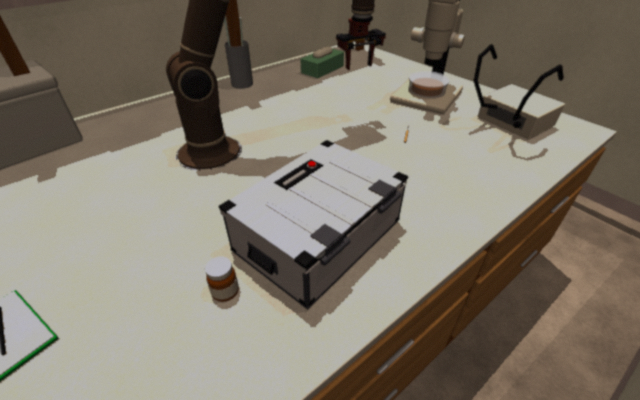

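The top picture shows the chest front facing the robot, slightly yawed: button near (293,229), handle slot (305–337, ~225), jar (420,197), slide box (222,252). The scene picture agrees, with the button at (312,164).

```bash
cat > h.py <<'E'
from station import arm
import cv2,numpy as np
from scipy.spatial.transform import Rotation as Ro
def cam(n):
    c=arm.calibration(n)
    if n=="wrist":
        s=arm.sense();q=s["tcp_rot"];T=np.eye(4);T[:3,:3]=Ro.from_quat([*q[1:],q[0]]).as_matrix();T[:3,3]=s["tcp_pos"]
        M=np.linalg.inv(T@c["hand_eye"]);c["R"]=M[:3,:3];c["t"]=M[:3,3]
    c["f"]=200/np.tan(np.radians(c["vfov"]/2));return c
def ray(c,u,v):
    d=c["R"].T@np.array([(u-c["cx"])/c["f"],(v-c["cy"])/c["f"],1]);return -c["R"].T@c["t"],d
def onz(c,u,v,z):
    o,d=ray(c,u,v);return o+d*(z-o[2])/d[2]
def proj(c,X):
    p=c["R"]@np.asarray(X)+c["t"];return c["f"]*p[0]/p[2]+c["cx"],c["f"]*p[1]/p[2]+c["cy"]
def red(im,box=None):
    i=im.astype(int);m=(i[:,:,0]>90)&(i[:,:,0]>2*i[:,:,1])&(i[:,:,0]>2*i[:,:,2])
    if box: k=np.zeros_like(m);k[box[1]:box[3],box[0]:box[2]]=1;m&=k
    v,u=np.nonzero(m);return u.mean(),v.mean(),len(u)
E
python3 - <<'E'
from h import *
T=cv2.imread("pics/top1.png")[:,:,::-1];S=cv2.imread("pics/scene1.png")[:,:,::-1]
a=red(T,(270,200,320,250));b=red(S,(295,150,330,180));print(a,b)
ct,cs=cam("top"),cam("scene")
print("button",onz(ct,*a[:2],.1775),onz(cs,*b[:2],.1775))
o1,d1=ray(ct,*a[:2]);o2,d2=ray(cs,*b[:2])
k=np.linalg.lstsq(np.c_[d1,-d2],o2-o1,rcond=None)[0];print("tri",o1+k[0]*d1,o2+k[1]*d2)
for p in[(235,157),(377,132),(397,228),(250,254)]:print("corner",onz(ct,*p,.168))
# dark plate
g=T.max(2);m=np.zeros((400,640),np.uint8);m[205:242,278:348]=((g<75)[205:242,278:348])
n,l,st,_=cv2.connectedComponentsWithStats(m);i=1+st[1:,4].argmax();v,u=np.nonzero(l==i)
r=cv2.minAreaRect(np.c_[u,v].astype(np.float32));print(r)
P=np.array([onz(ct,*q,.1705)[:2] for q in cv2.boxPoints(r)]);print(P,np.linalg.norm(np.diff(P,axis=0),axis=1),P.mean(0))
print("jar",onz(ct,420,197,.095),"slide",onz(ct,222,252,.034))
z=cv2.resize(T[190:250,260:360],None,fx=8,fy=8,interpolation=2);cv2.imwrite("pics/z1.png",z[:,:,::-1])
E
```

```text
(np.float64(292.85714285714283), np.float64(228.1904761904762), 42) (np.float64(311.43589743589746), np.float64(163.35897435897436), 39)
button [0.51141374 0.09125588 0.1775    ] [0.51281213 0.08876772 0.1775    ]
tri [0.51156539 0.09137401 0.17595224] [0.51085541 0.09029668 0.17580046]
corner [0.70112718 0.24237923 0.168     ]
corner [ 0.76100242 -0.12934024  0.168     ]
corner [ 0.50883199 -0.17122124  0.168     ]
corner [0.44866372 0.20060028 0.168     ]
((312.32452392578125, 225.0641632080078), (18.183135986328125, 56.14657211303711), 79.3803482055664)
[[ 0.53003484  0.11664217]
 [ 0.55428581 -0.02393934]
 [ 0.50861767 -0.03146526]
 [ 0.48453038  0.1082355 ]] [0.14265788 0.04628411 0.14176212] [0.51936718 0.04236827]
jar [ 0.59911957 -0.24824667  0.095     ] slide [0.46091033 0.30343031 0.034     ]
```

View pics/z1.png

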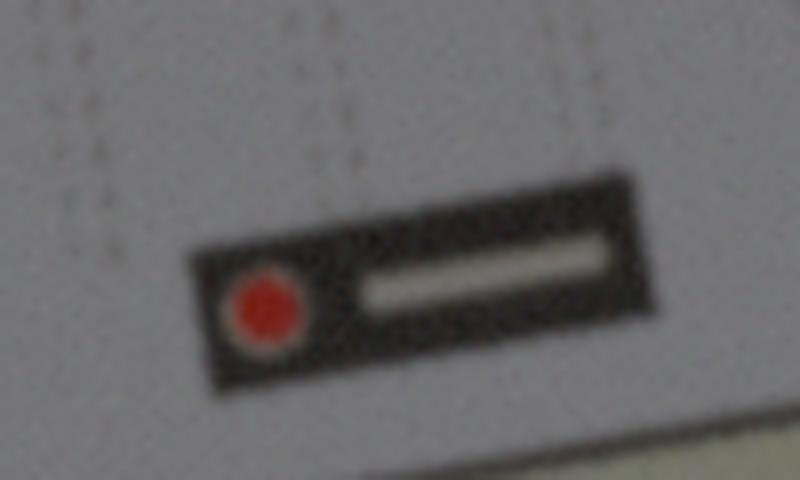

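Both cameras agree to within about 2 mm: button (0.5115, 0.0905), handle axis about (0.523, 0.022), yaw about 9.4°. I'm moving in over the button with the fingers shut.

```bash
python3 -m crank '[[[-30,-26,-25],5,1],[[-70,-60,-50],13,1],[[-112,-96,-65],21,1],[[-156,-133,-75],30,1],[[-200,-171,-80],39,1],[[-244,-209,-85],48,1],[[-288,-247,-90],57,1],[[-332,-284,-90],65,1]]' 20
cat > to.py <<'E'
import sys
from h import *
s=arm.sense();q=s["tcp_rot"];R=Ro.from_quat([*q[1:],q[0]]).as_matrix()
t=np.array(list(map(float,sys.argv[1:4])))
print("shift mm",np.round(1000*R.T@(t-s["tcp_pos"]),1),"y heading",np.degrees(np.arctan2(R[1,1],R[0,1])).round(2),"q7",s["joint_pos"][6],"z",R[:,2].round(3))
E
python3 to.py .5115 .0905 .2
```

```text
time_s: 1.1
tcp_pos: [0.4114, 0.2389, 0.2739]
tcp_rot: [-0.0, 0.647, 0.762, 0.0]
ft_force: [0.2, 0.1, 0.1]
width: 0.0111
grip_force: 0.0
shift mm [-162.7   74.7   73.8] y heading 9.33 q7 -0.4307571781081996 z [ 0.     0.001 -1.   ]
```

```bash
python3 -m crank '[[[-45,20,10],0,1],[[-90,40,20],0,1],[[-130,60,30],0,1],[[-160,74,40],0,1],[[-163,75,45],0,1],[[-163,75,50],0,1],[[-163,75,50],0,1],[[-163,75,50],0,1]]'
python3 - <<'E'
from h import *
c=cam("wrist");im=arm.grab_frame("wrist");cv2.imwrite("pics/w1.png",im[:,:,::-1])
r=red(im);print(r,onz(c,*r[:2],.1775),"expected",proj(c,[.5115,.0905,.1775]),"handle exp",proj(c,[.5228,.022,.1705]))
E
python3 to.py .5115 .0905 .1775
```

```text
time_s: 2.1
tcp_pos: [0.5115, 0.0935, 0.2238]
tcp_rot: [-0.0, 0.645, 0.764, 0.0]
ft_force: [-0.4, 1.0, 0.5]
width: 0.0002
grip_force: 0.0
(np.float64(322.2141592920354), np.float64(211.38761061946903), 565) [0.5119171  0.09153749 0.1775    ] expected (np.float64(321.42410030361333), np.float64(212.6051464948941)) handle exp (np.float64(321.03743317870203), np.float64(290.218140504513))
shift mm [-2.7 -0.6 46.4] y heading 9.68 q7 0.016704488907817446 z [ 0.     0.001 -1.   ]
```

View pics/w1.png

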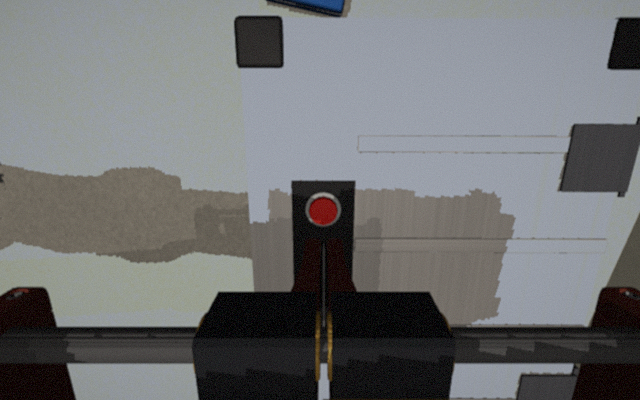

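The button sits at (322,211) in the wrist picture, which agrees with the earlier fix, and the plate is aligned with the tool. Pressing now.

```bash
python3 -m crank '[[[-2,-1,25],0,1],[[-2,-1,40],0,1],[[-2,-1,44],0,1],[[-2,-1,47],0,1],[[-2,-1,49],0,1],[[-2,-1,51],0,1],[[-2,-1,51.5],0,1],[[-2,-1,51.5],0,1]]'
```

```text
time_s: 3.15
tcp_pos: [0.5112, 0.0903, 0.1721]
tcp_rot: [0.0, 0.645, 0.764, 0.0]
ft_force: [-0.4, 0.4, -0.4]
width: 0.0003
grip_force: 0.0
```

```bash
python3 -m crank '[[[0,0,0],0,1],[[0,0,0.5],0,1],[[0,0,0.5],0,1],[[0,0,1],0,1],[[0,0,1],0,1],[[0,0,1],0,1],[[0,0,1],0,1],[[0,0,1],0,1]]'
python3 - <<'E'
from h import *
print(arm.sense()["ft_force"],arm.sense()["tcp_pos"])
im=arm.grab_frame("scene");cv2.imwrite("pics/s2.png",cv2.resize(im[100:240,240:420],None,fx=4,fy=4,interpolation=2)[:,:,::-1])
E
```

```text
time_s: 4.15
tcp_pos: [0.5111, 0.0902, 0.171]
tcp_rot: [0.0, 0.645, 0.764, 0.0]
ft_force: [0.1, -0.2, 0.0]
width: 0.0004
grip_force: 0.0
[ 0.12992069 -0.24094889  0.03122001] [0.51113629 0.09024545 0.17104822]
```

View pics/s2.png

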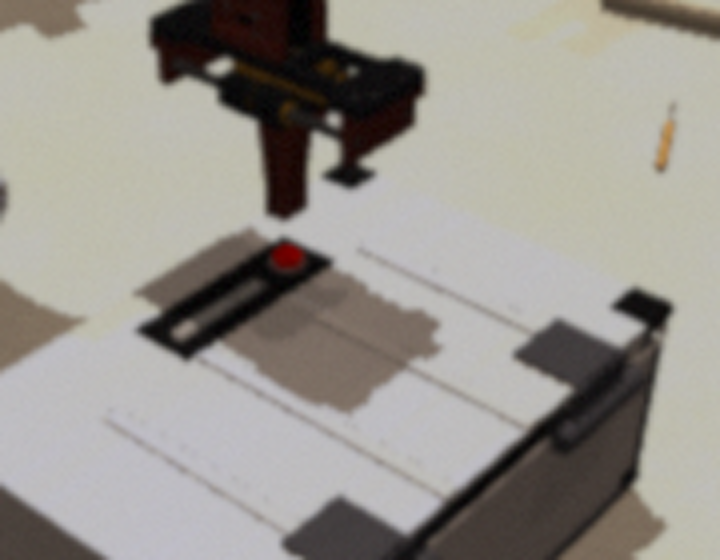

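The finger tip shows at crop (285,216), above the button at (288,257), so it isn't touching yet. I'll compare the tip pixel with the reported TCP.

Run:
```python
from h import *
c=cam("scene");p=arm.sense()["tcp_pos"];print("tcp proj",proj(c,p),"tip seen",(311.3,154),"button proj",proj(c,[.5115,.0905,.1775]))
for dz in (.01,.02,.03): print(dz,proj(c,p+[0,0,dz]))
w=cam("wrist");im=arm.grab_frame("wrist");r=red(im);cv2.imwrite("pics/w2.png",im[:,:,::-1])
print(r,proj(w,[.5115,.0905,.1775]),proj(w,p))
q=red(cv2.imread("pics/w1.png")[:,:,::-1]);print(q)
# button height from the two wrist views' size: sqrt(area)~1/depth
k=(r[2]/q[2])**.5;print("ratio",k,"depth2",.0528/(k-1))
print(np.round(arm.sense()["joint_pos"],3))
```

```text
tcp proj (np.float64(311.5082204483278), np.float64(164.83989276421704)) tip seen (311.3, 154) button proj (np.float64(311.6298375148274), np.float64(162.9213918713153))
0.01 (np.float64(311.4490251082244), np.float64(161.82345519868255))
0.02 (np.float64(311.38904345997975), np.float64(158.76694945529246))
0.03 (np.float64(311.32825973171856), np.float64(155.66957184110825))
(np.float64(324.35221238938055), np.float64(229.68141592920355), 565) (np.float64(322.5628004150469), np.float64(236.24358897952422)) (np.float64(321.89826026547473), np.float64(232.44303686419565))
(np.float64(322.2141592920354), np.float64(211.38761061946903), 565)Traceback (most recent call last):
  File "<stdin>", line 8, in <module>
ZeroDivisionError: float division by zero
```

View pics/w2.png

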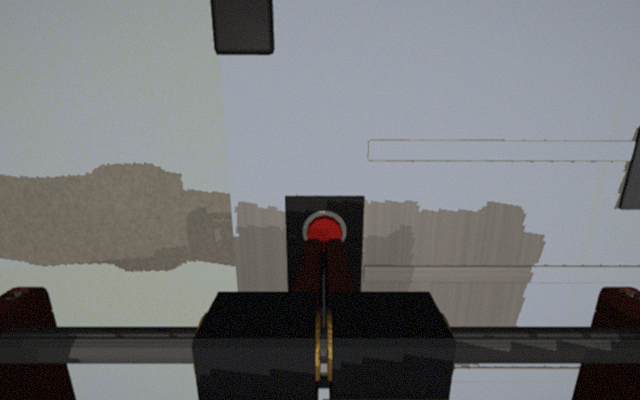

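The wrist picture shows the tip partly covering the button, whose ring is centred near (325,232). The plate appears 78 px wide where about 84 was expected. The real tip is therefore some 15–30 mm higher than reported, so I'll descend in guarded steps and go by the force.

```bash
python3 -m crank '[[[0,0,2],0,1],[[0,0,4],0,1],[[0,0,6],0,1],[[0,0,8],0,1],[[0,0,10],0,1],[[0,0,12],0,1],[[0,0,12],0,1],[[0,0,12],0,1]]'; python3 -m crank '[[[0,0,1],0,1],[[0,0,2],0,1],[[0,0,3],0,1],[[0,0,4],0,1],[[0,0,5],0,1],[[0,0,6],0,1],[[0,0,6],0,1],[[0,0,6],0,1]]'
python3 - <<'E'
from h import *
c=cam("scene");im=arm.grab_frame("scene");print(proj(c,arm.sense()["tcp_pos"]));cv2.imwrite("pics/s3.png",cv2.resize(im[100:240,240:420],None,fx=4,fy=4,interpolation=2)[:,:,::-1])
E
```

```text
time_s: 5.25
tcp_pos: [0.5112, 0.0903, 0.1591]
tcp_rot: [0.0, 0.645, 0.764, 0.0]
ft_force: [-0.3, 0.7, 0.4]
width: 0.0003
grip_force: 0.0
time_s: 6.25
tcp_pos: [0.5112, 0.0903, 0.1531]
tcp_rot: [0.0, 0.645, 0.764, 0.0]
ft_force: [-0.5, 0.3, -0.5]
width: 0.0
grip_force: 0.0
(np.float64(311.6314897948734), np.float64(170.16661203583334))
```

View pics/s3.png

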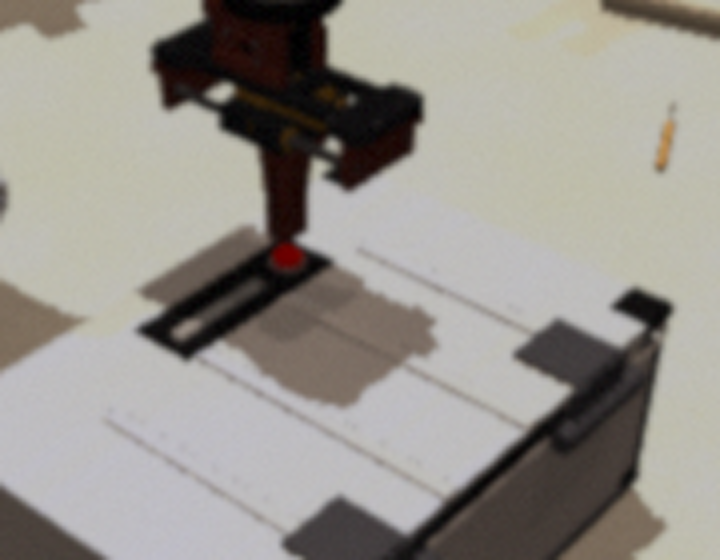

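The tip is at crop (286,240) and the button at (288,257), aligned in column with a gap of roughly 12 mm. Continuing the guarded descent.

```bash
python3 -m crank '[[[-1,0,2],0,1],[[-2,0,4],0,1],[[-2,0,5],0,1],[[-2,0,6],0,1],[[-2,0,7],0,1],[[-2,0,8],0,1],[[-2,0,8],0,1],[[-2,0,8],0,1]]'; python3 -m crank '[[[0,0,0.5],0,1],[[0,0,1],0,1],[[0,0,1.5],0,1],[[0,0,2],0,1],[[0,0,2.5],0,1],[[0,0,3],0,1],[[0,0,3],0,1],[[0,0,3],0,1]]'
```

```text
time_s: 7.3
tcp_pos: [0.5115, 0.0883, 0.145]
tcp_rot: [-0.0, 0.645, 0.764, 0.0]
ft_force: [0.3, 0.3, 0.3]
width: 0.0005
grip_force: 0.0
time_s: 8.3
tcp_pos: [0.5115, 0.0883, 0.142]
tcp_rot: [-0.0, 0.645, 0.764, -0.0]
ft_force: [-0.1, 0.1, -0.2]
width: 0.0006
grip_force: 0.0
```

```bash
python3 -m crank '[[[0,0,0.5],0,1],[[0,0,1],0,1],[[0,0,1.5],0,1],[[0,0,2],0,1],[[0,0,2.5],0,1],[[0,0,3],0,1],[[0,0,3.5],0,1],[[0,0,3.5],0,1]]'
python3 - <<'E'
from h import *
a=arm.grab_frame("scene")[100:240,240:420];b=arm.grab_frame("wrist")[100:340,220:440]
a=cv2.resize(a,(450,350),interpolation=2);b=cv2.resize(b,(321,350));cv2.imwrite("pics/c4.png",np.hstack([a,b])[:,:,::-1])
E
```

```text
time_s: 9.3
tcp_pos: [0.5115, 0.0883, 0.1387]
tcp_rot: [-0.0, 0.645, 0.764, 0.0]
ft_force: [-0.8, -0.3, 3.7]
width: 0.0004
grip_force: 1.3
```

View pics/c4.png

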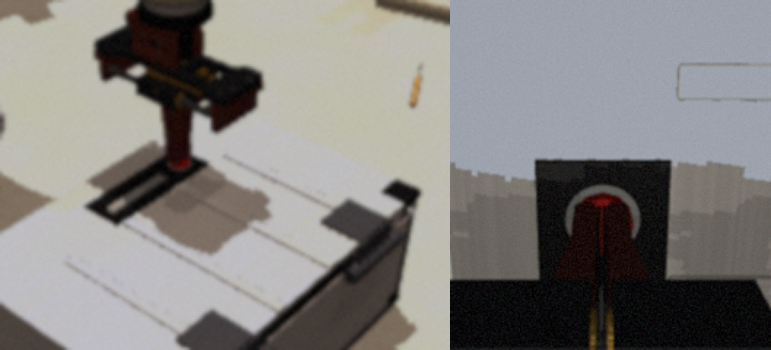

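The tip is now on the button, centred, with 3.7 N felt at a reported z of 0.139. The true tip is therefore about 37 mm above the reported TCP. Pushing to full depth.

```bash
python3 -m crank '[[[0,0,1],0,1],[[0,0,2],0,1],[[0,0,3],0,1],[[0,0,4],0,1],[[0,0,4.5],0,1],[[0,0,5],0,1],[[0,0,5],0,1],[[0,0,5],0,1]]'
python3 - <<'E'
from h import *
a=arm.grab_frame("scene")[100:240,240:420]
cv2.imwrite("pics/c5.png",cv2.resize(a,None,fx=4,fy=4,interpolation=2)[:,:,::-1])
T=arm.grab_frame("top");cv2.imwrite("pics/t5.png",T[:,:,::-1])
E
```

```text
time_s: 10.4
tcp_pos: [0.5116, 0.0883, 0.1336]
tcp_rot: [0.0, 0.645, 0.764, 0.0]
ft_force: [-0.3, -0.7, 3.6]
width: 0.0009
grip_force: 1.8
```

View pics/c5.png

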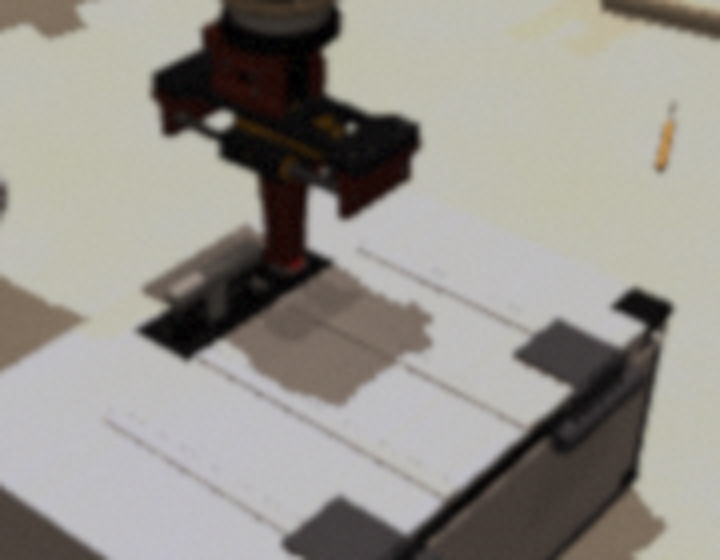

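The T-handle has popped out: its bar runs from about (150,290) to (260,240) in the crop. Next I lift clear, open and move over the bar.

```bash
python3 -m crank '[[[0,0,-25],0,1],[[0,0,-62],0,0.5],[[-20,0,-65],0,0],[[-45,0,-65],0,0],[[-62,0,-65],0,0],[[-67,0,-65],0,0],[[-67,0,-65],0,0],[[-67,0,-65],0,0]]'
python3 - <<'E'
from h import *
s=arm.sense();im=arm.grab_frame("wrist");cv2.imwrite("pics/w6.png",im[:,:,::-1]);c=cam("wrist")
# true height offset: shift camera up
c["t"]=c["t"]-c["R"]@np.array([0,0,.0383])
print(s["width"],s["tcp_pos"],[proj(c,[.5228-.1633*k,.022+.9866*k,.2045]) for k in(-.04,0,.04)])
E
```

```text
time_s: 11.5
tcp_pos: [0.5225, 0.0231, 0.1983]
tcp_rot: [-0.0, 0.645, 0.764, -0.0]
ft_force: [0.2, -0.1, -0.4]
width: 0.0669
grip_force: 0.0
0.06692233035444853 [0.52249544 0.02310416 0.19831902] [(np.float64(321.97415511785454), np.float64(268.0673631512478)), (np.float64(322.22268976785034), np.float64(216.6630789978865)), (np.float64(322.49596438798096), np.float64(160.141840509264))]
```

View pics/w6.png

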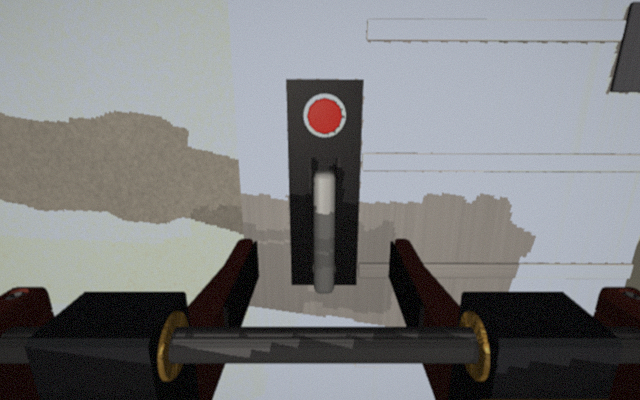

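The wrist picture shows the bar end-on between the open fingers at column 324, rows 172–292. The button is at (325,116), and the plate corners are (287,80), (363,79), (291,285) and (356,285). I'll solve the camera pose from these known points.

Run:
```python
from h import *
c=arm.calibration("wrist");f=200/np.tan(np.radians(c["vfov"]/2));K=np.array([[f,0,c["cx"]],[0,f,c["cy"]],[0,0,1]])
ob=np.array([[-85,70,177.5],[-109,92,170.5],[-61,92,170.5],[-109,-52,170.5],[-61,-52,170.5],[-85,40,202],[-85,-40,202]],float)
im=np.array([[325,116],[287,80],[363,79],[291,285],[356,285],[324.5,172],[324,292]],float)
ok,rv,tv=cv2.solvePnP(ob,im,K,None);p,_=cv2.projectPoints(ob,rv,tv,K,None);print((p[:,0]-im).round(1).tolist())
R=cv2.Rodrigues(rv)[0];H=c["hand_eye"]
C=np.eye(4);C[:3,:3]=R;C[:3,3]=tv[:,0]/1000   # chest->cam
T=H@C  # chest->tool
print("axis top in tool mm",(T@[-.085,0,.197,1])[:3]*1000,"plate under TCP",(T@[-.085,0,.1705,1])[:3]*1000,"tilt z",T[:3,2],"chest y in tool",T[:3,1])
```

```text
[[-0.2, 0.3], [-0.4, -0.5], [0.2, 0.9], [0.4, -0.5], [0.0, -0.3], [0.2, -0.8], [-0.1, 0.9]]
axis top in tool mm [-2.01923564  1.44964574  5.24689416] plate under TCP [-2.28140759  1.42130326 31.7455821 ] tilt z [ 0.00989328  0.00106953 -0.99995049] chest y in tool [0.99994213 0.00421561 0.00989771]
```

The solved pose agrees with the reported TCP to 4 mm, so the fingers really do end about 38 mm short of it. The bar is centred between them in y and needs a −2 mm shift in x. Descending 55 mm to put the true tip near z = 0.181, then gripping.

```bash
python3 -m crank '[[[-2,0,15],0,0],[[-2,0,35],0,0],[[-2,0,50],0,0],[[-2,0,55],0,0],[[-2,0,55],0,0.3],[[-2,0,55],0,0.7],[[-2,0,55],0,1],[[-2,0,55],0,1]]' 20;  python3 -m crank '[[[0,0,0],0,1],[[0,0,0],0,1],[[0,0,0],0,1],[[0,0,0],0,1],[[0,0,0],5,1],[[0,0,0],10,1],[[0,0,0],15,1],[[0,0,0],15,1]]'
```

```text
time_s: 12.55
tcp_pos: [0.5232, 0.0203, 0.1439]
tcp_rot: [0.0, 0.645, 0.764, 0.0]
ft_force: [-0.4, -1.6, -0.6]
width: 0.0514
grip_force: 0.0
time_s: 13.55
tcp_pos: [0.5232, 0.0203, 0.1436]
tcp_rot: [0.0, 0.739, 0.673, 0.0]
ft_force: [0.5, 0.5, 0.1]
width: 0.0135
grip_force: 20.0
```

The grip holds at 13.5 mm, which matches the bar, and the first 15° turned freely. Finishing the turn.

```bash
python3 -m crank '[[[0,0,0],10,1],[[0,0,0],20,1],[[0,0,0],30,1],[[0,0,0],40,1],[[0,0,0],50,1],[[0,0,0],60,1],[[0,0,0],70,1],[[0,0,0],73,1]]'; python3 -m crank '[[[0,0,0],0,1],[[0,0,0],0,1],[[0,0,0],0,1],[[0,0,0],0,1],[[0,0,-1],0,1],[[0,0,-2],0,1],[[0,0,-3],0,1],[[0,0,-4],0,1]]'
python3 - <<'E'
from h import *
T=arm.grab_frame("scene")[100:240,240:420];cv2.imwrite("pics/c7.png",cv2.resize(T,None,fx=4,fy=4,interpolation=2)[:,:,::-1])
E
python3 to.py .577 .031 .2
```

```text
time_s: 14.55
tcp_pos: [0.5227, 0.0206, 0.1435]
tcp_rot: [-0.0, 0.995, 0.101, -0.0]
ft_force: [-0.4, 0.1, 1.4]
width: 0.0132
grip_force: 20.0
time_s: 15.55
tcp_pos: [0.5236, 0.0206, 0.1478]
tcp_rot: [-0.0, 0.995, 0.101, 0.001]
ft_force: [2.7, 5.2, -1.9]
width: 0.0127
grip_force: 20.0
shift mm [ 54.4   0.6 -52. ] y heading -78.38 q7 -1.1440490192705244 z [ 0.001  0.    -1.   ]
```

View pics/c7.png

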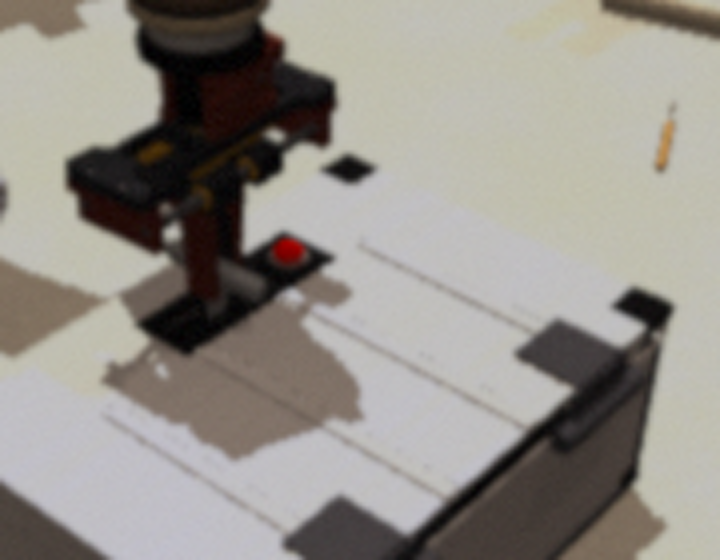

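The picture shows the bar turned to point along chest x between the pads, and the lid takes about 2 N. Lifting along the arc about the hinge now.

```bash
python3 -m crank '[[[1,0,-3],0,1],[[3,0,-8],0,1],[[5,0,-14],0,1],[[8,0,-22],0,1],[[11,0,-30],0,1],[[14,0,-38],0,1],[[18,1,-46],0,1],[[22,1,-53],0,1]]'; python3 -m crank '[[[4,0,-7],0,1],[[8,0,-14],0,1],[[13,0,-21],0,1],[[17,0,-27],0,1],[[22,1,-33],0,1],[[27,1,-39],0,1],[[32,1,-45],0,1],[[36,1,-49],0,1]]'
```

```text
time_s: 16.6
tcp_pos: [0.5436, 0.024, 0.2009]
tcp_rot: [-0.001, 0.995, 0.101, -0.001]
ft_force: [-8.0, 4.3, 1.1]
width: 0.0134
grip_force: 20.0
time_s: 17.6
tcp_pos: [0.5798, 0.0302, 0.2505]
tcp_rot: [-0.001, 0.995, 0.101, -0.0]
ft_force: [-6.2, 4.2, 3.5]
width: 0.013
grip_force: 20.0
```

Lid at about 0.53 rad. Releasing and withdrawing upward, then back.

```bash
python3 -m crank '[[[0,0,0],0,0],[[0,0,0],0,0],[[0,0,0],0,0],[[0,0,-25],0,0],[[0,0,-70],0,0],[[-20,0,-110],0,0],[[-60,0,-130],0,0],[[-110,0,-140],0,0]]'; python3 -m crank '[[[-30,0,0],0,0],[[-60,0,0],0,0],[[-80,0,0],0,0],[[-80,0,0],0,0],[[-80,0,0],0,0],[[-80,0,0],0,0],[[-80,0,0],0,0],[[-80,0,0],0,0]]'
python3 - <<'E'
from h import *
cv2.imwrite("pics/s8.png",arm.grab_frame("scene")[:,:,::-1])
E
```

```text
time_s: 18.6
tcp_pos: [0.4725, 0.0071, 0.3902]
tcp_rot: [0.001, 0.995, 0.1, 0.001]
ft_force: [-1.7, 1.5, 1.7]
width: 0.0872
grip_force: 0.0
time_s: 19.6
tcp_pos: [0.3943, -0.0082, 0.3894]
tcp_rot: [0.0, 0.995, 0.101, -0.0]
ft_force: [-0.8, -0.0, -0.4]
width: 0.0878
grip_force: 0.0
```

View pics/s8.png

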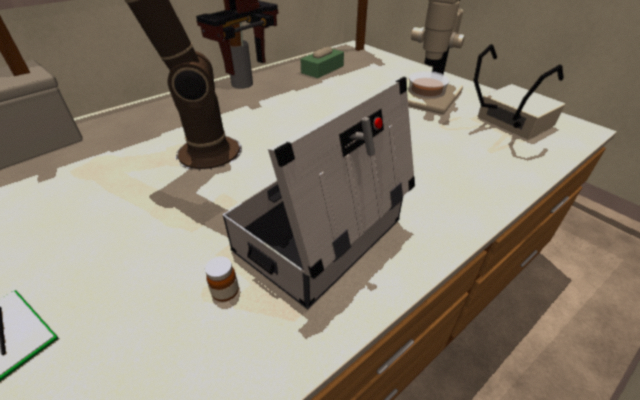

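The lid is rising freely past about 1 rad, its handle near (368,137), and the gripper is well clear at (237,20). I'll wait, checking frame differences for stillness.

```bash
cat > d.py <<'E'
from h import *
import os
a=arm.grab_frame("scene");r=red(a,(300,60,470,260));print("button px",r)
if os.path.exists("last.npy"): print("diff",np.abs(a.astype(int)-np.load("last.npy"))[60:300,200:450].mean())
np.save("last.npy",a)
E
H='[[[0,0,0],0,0],[[0,0,0],0,0],[[0,0,0],0,0],[[0,0,0],0,0],[[0,0,0],0,0],[[0,0,0],0,0],[[0,0,0],0,0],[[0,0,0],0,0]]'
python3 -m crank '[[[0,0,0],0,0],[[0,0,0],0,0],[[0,0,0],0,0],[[0,0,0],0,0],[[0,0,0],0,0],[[0,0,0],0,0],[[0,0,0],0,0],[[0,0,0],0,0]]' >/dev/null; python3 d.py
python3 -m crank '[[[0,0,0],0,0],[[0,0,0],0,0],[[0,0,0],0,0],[[0,0,0],0,0],[[0,0,0],0,0],[[0,0,0],0,0],[[0,0,0],0,0],[[0,0,0],0,0]]' >/dev/null; python3 d.py
python3 -m crank '[[[0,0,0],0,0],[[0,0,0],0,0],[[0,0,0],0,0],[[0,0,0],0,0],[[0,0,0],0,0],[[0,0,0],0,0],[[0,0,0],0,0],[[0,0,0],0,0]]' >/dev/null; python3 d.py
python3 - <<'E'
from h import *
c=cam("scene");x=np.array([.987,.163]);y=np.array([-.163,.987])
ax=np.array([.5228,.022])
for th in(.9,1.0,1.1,1.2,1.3):
    a,b=-.225,.0355  # button top: 225 ahead of hinge, z .1775-.142
    X=a*np.cos(th)+b*np.sin(th);Z=-a*np.sin(th)+b*np.cos(th)
    p=ax+(.225+X)*x+.07*y;print(th,proj(c,[*p,.142+Z]))
T=arm.grab_frame("top").astype(int);A=cv2.imread("pics/top1.png")[:,:,::-1].astype(int)
for n,(u,v) in dict(jar=(420,197),slide=(222,252)).items():print(n,np.abs(T-A)[v-20:v+20,u-20:u+20].mean())
E
```

```text
button px (np.float64(377.6842105263158), np.float64(121.75438596491227), 57)
button px (np.float64(377.68518518518516), np.float64(121.77777777777777), 54)
diff 1.294361111111111
button px (np.float64(377.7857142857143), np.float64(121.89285714285714), 56)
diff 1.3018055555555557
0.9 (np.float64(347.1558048117675), np.float64(122.25548877695284))
1.0 (np.float64(354.5236784035053), np.float64(121.01876879560375))
1.1 (np.float64(362.4654779138561), np.float64(120.71621177892251))
1.2 (np.float64(370.9040616990406), np.float64(121.40832436072922))
1.3 (np.float64(379.74370193852474), np.float64(123.14174948084737))
jar 19.0775
slide 15.795625
```

```bash
python3 -c "
from station import arm
print(arm.finish_job())"
```

```text
the job is handed in; nothing more can be done
None
```

I opened the chest and handed the job in at about 23 s: the lid measures about 1.28–1.30 rad and still, and the arm is clear. The hand-in gave no verdict, and I took the jar and slide box as undisturbed because the arm passed well above them; I did not measure them at the end.

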